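Scrape off a sample box, try its lid, free the bolt if caught and hold the lid open

ROBOT

A 6-joint arm with a two-finger parallel gripper is mounted at the origin on a cart in front of the work surface, level with it; the furniture and walls round the work are solid. World frame = base frame: x ahead of the robot, y to its left, z up, the work surface at z = 0. Lengths are in m, angles in rad, forces in N, time in s.
With the tool pointing down it reaches from about 0.425 to 1.125 m from the base axis. Payload 14.9 kg.
Tool frame: the origin (TCP) lies midway between the tips of the shut fingers; the grasp point (between the pads) lies 19 mm behind it; z points along the fingers, y is the line along which they close (so a half turn about z gives the same grasp; the last joint's range is limited). The gripper opens to 91 mm and grips with 3 to 60 N. Pads are 32 mm wide; open, the fingers measure 118 mm over their backs; the gripper's body (76 mm by 178 mm) begins 60 mm behind the grasp point.
Start: joints at [1.142, 0.379, 1.734, -0, 1.028, -0.033], TCP at [0.27, 0.646, 0.214] pointing down, gripper open.
Joint ranges: [-2.77, 2.77], [-0.74, 2.19], [0, 2.66], [-1.06, 4.2], [0.31, 2.87], [-3.08, 3.08]. Speed limits (rad/s): [1.89, 1.89, 2.39, 3.14, 3.14, 3.14].

INTERFACE

Orientations are given as a rotation vector (axis times angle).
In Python, from workcell import sensors, viewer, order gives the robot as it stands.
- The arm moves only by the shell command python3 -m creep 'ROWS'. ROWS is text: rows parted by semicolons, each of 7 numbers parted by spaces: the opening, from 0 (shut) to 1 (fully open), then the shift along the tool's x, y, z in m, then the turn, a rotation vector about the tool's x, y, z in rad. In form: fingers x y z ax ay az; .... A call has 1 to 20 rows; each row is the pose to reach, as a shift and turn from the pose commanded when the call began, along the tool's axes at that moment; what a row does not reach only later rows make up. A row lasts 1/10 s, in which the tool goes at most 50 mm and 8.59 degrees, less where a joint would pass 70% of its speed; a pose out of reach is approached as far as the arm can. A call with a gripper value outside its range is refused whole. The fingers move at their own pace and stop on an object; the grip force is fixed at half the most. Time passes only in rows, so rows that repeat a pose let the fingers close. It gives the time, the measured TCP pose, the force, the opening and the grip force at its end, in the units of the state.
- sensors.sense(): the state, without advancing time (a new reading comes with each control period).
- viewer.get_image(name): name is "side" or "top"; returns a dict with "frame" (480x640x3 uint8, red, green, blue), "fx", "fy", "cx", "cy" (pixels), "extrinsics" (4x4, takes a point from camera to world coordinates). Camera axes: x right, y down, z forward; pixel columns grow to the right and rows downward; lengths in m; the calibration is good to about 2 mm. A picture is of the moment at which its call begins. There is no depth.
- order.job_done(): hands the job in; it is judged then, once.
The state is a dict: "time": time; "joint_pos": joint angles; "qvel": joint speeds; "tau": joint torques, N m; "eef_pos": TCP position; "tool_rot": TCP orientation; "force": force on the tool from outside, world axes, zero at the start; "ft_torque": the same for the moment, N m; "finger_gap": finger opening in m; "grip_force": force on a finger pad.
Only numpy, scipy, OpenCV 4.12 (cv2) and the standard library are available. Lean on these libraries where they do the work, as an engineer would, in place of code of your own. Each camera call takes 0.05 s, during which the arm holds its last target. There are 200 camera calls.

TASK

Take the wooden scraper block and push the three stone chips off the lid of the sample box onto the worktop with it, without touching the chips with the gripper, then put the block back down on the worktop. Then, before moving the slide bolt, tug the lid upward by its knob to learn whether the bolt has caught it; if it is caught, draw the bolt back. Lift the lid by its knob to about half open (some 45 degrees) and finish there still holding it: it falls shut if let go; leave the other things on the worktop where they are.

Things in the scene. Friction and masses are not known exactly. Their poses are not given: they have to be found in the camera images.
- sample_box: fixed grey metal box, 150 (x) x 220 (y) x 58 mm; origin under its centre, on the worktop; x away from the robot, y left along the front; yaw within 0.15. Flat closed lid top: 154 x 224 mm, 65 mm above the worktop. Lid hinge along box y at box x = 79, height 60 mm. A slide bolt in two straps (tops at 75 mm) sits on the front, right of the middle, projecting to box x = -100
- sample_lid (a joint): lid angle: 0 shut, grows as the front edge rises, 1.7 at the stop. The lid weighs 0.35 kg, has no stay and falls shut. When the bolt has caught it, it rises by only about 0.03 (5 mm at the knob) before it stops hard; when not, it opens freely
- lift_knob (a point): centre of the lid's lift knob, a steel barrel 16 mm across, 24 mm long along box y, on a short stem from the lid's front edge; shut: box x = -99, y = 60, 56 mm above the worktop. Pinch its flat ends from above, fingers along box y, opened 60 mm at most beforehand (bolt nearby). It turns between the pads, so the gripper may stay upright on the lid's 178 mm arc
- bolt_pin (a point): top centre of the bolt's upright steel pin, 12 mm across, from 70 to 105 mm above the worktop, at box x = -88. It slides along box y from -54 mm (home) to -84 mm (drawn fully back, to the right) against about 2 N friction, stays where left, and starts anywhere between. The bolt's nose lies over a lug on the lid when home and clears it about half way
- scraper: loose wooden scraper block, 0.18 kg: foot 120 (x) x 32 (y) x 22 mm with rubber sole, on it an upright grip rib 80 (x) x 18 (y) mm from 22 to 59 mm above the sole. Origin: centre of the sole; x along its length. Stands on the worktop to the right of the box, its length pointing roughly away from the robot
- chip_1: loose grey stone chip about 21 x 18 x 11 mm, 12 g, lying on the lid; origin: centre of its underside. At the start all chips lie within 35 mm of the lid's middle in box x, and between box y = -45 and +70 mm
- chip_2: stone chip like chip_1
- chip_3: stone chip like chip_1
- soil_tin: bystander: round grey soil tin, 77 mm wide, 36 mm tall, origin under its centre
- cutting_ring: bystander: round steel cutting ring, 64 mm wide, 29 mm tall, origin under its centre
- slotted_weight: bystander: slotted steel weight, 50 mm wide, 20 mm tall, origin under its centre
Mind the look-alikes: they are no part of the job. There is more than one size of the scraper; the job needs the largest.

How it is judged:
By the outcome, as a careful person would: the job done as asked, in the order asked, and still so for the second after the job is handed in, while the arm keeps its last pose, push and grip.
It also fails if it takes over 70 s, if anything falls off the work surface, if the arm or the gripper's body presses on something with over 40 N, if the wrist force passes 120 N, or if a joint passes its speed limit or range.

## Working session

There is one attempt and no reset: what is moved stays moved. The work goes in short steps, Python scripts to look and compute and a shell command to move; the robot and the scene stay as the last step left them, time stands still between calls to the robot, and variables do not carry over. Pictures are saved under pics/ and viewed, at most 10 in all, crops included, and the job is handed in when it is done.

```bash
ls; mkdir -p pics
python3 - <<'E'
from workcell import sensors, viewer
import cv2,json,numpy as np
print(sensors.sense())
for n in("top","side"):
    d=viewer.get_image(n); cv2.imwrite(f"pics/{n}0.png",d["frame"][:,:,::-1]); print(n,d["fx"],d["fy"],d["cx"],d["cy"],np.round(d["extrinsics"],4).tolist())
E
```

```text
pics
{'time': 0.0, 'joint_pos': array([ 1.14167994e+00,  3.79363965e-01,  1.73479455e+00, -2.82750773e-06,
        1.02850446e+00, -3.32857464e-02]), 'qvel': array([-2.58172346e-04,  9.34692943e-05, -1.49494164e-03, -3.16395879e-04,
        1.36370270e-03, -6.11894860e-04]), 'tau': array([-1.95436536e-03, -7.63746285e+01, -4.34359002e+01,  6.49978523e-02,
        4.25075472e-02, -1.32490645e-04]), 'eef_pos': array([0.26973119, 0.64550834, 0.21331262]), 'tool_rot': array([-6.17667998e-01, -3.08002627e+00,  1.63726978e-03]), 'force': array([ 0.08956035, -0.51265574,  0.56010339]), 'ft_torque': array([-0.03100314,  0.00410661,  0.04867694]), 'grip_force': 0.0, 'finger_gap': 0.09117803957433825}
top 519.266884855264 519.266884855264 327.53476249723707 245.47137127886273 [[0.0256, -0.9909, 0.1318, 0.3607], [-0.9996, -0.0263, -0.0039, -0.0331], [0.0073, -0.1317, -0.9913, 1.41], [0.0, 0.0, 0.0, 1.0]]
side 464.16130566432776 464.16130566432776 322.5703004564454 246.20426261944718 [[0.9459, -0.1954, 0.2591, 0.2434], [-0.324, -0.6168, 0.7174, -0.8242], [0.0196, -0.7625, -0.6467, 0.828], [0.0, 0.0, 0.0, 1.0]]
```

View pics/top0.png

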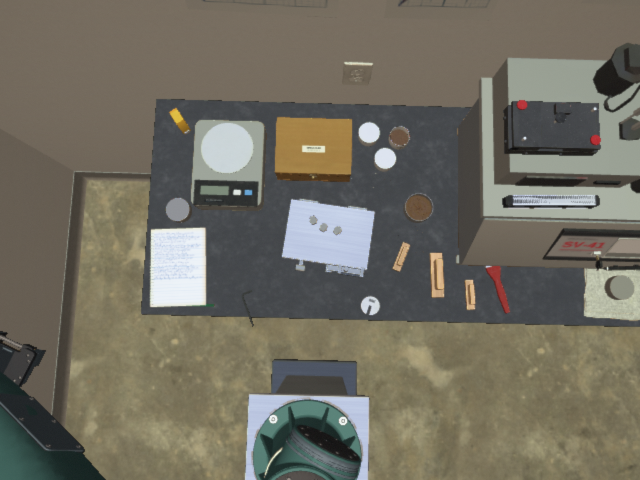

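View pics/side0.png

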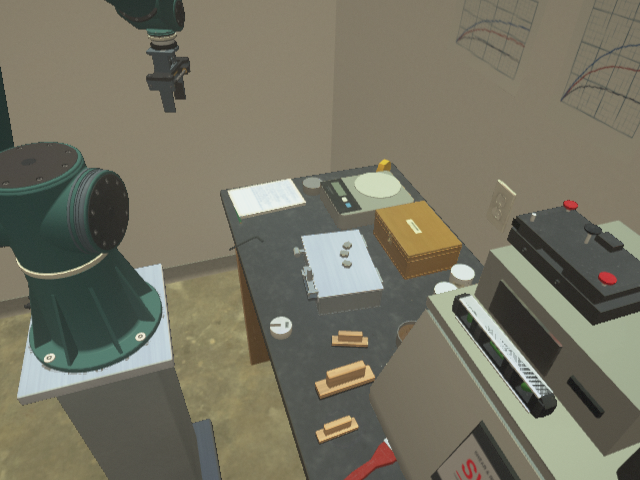

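The top image shows the box lid at about (330,235), with the knob at (300,266) and the bolt at about (345,270). The chips are at (313,219), (323,227) and (337,230). There are three possible scrapers: (401,257) small, (437,275) largest and (470,295) small. I choose (437,275). The weight is at (370,305), with the ring or tin at (418,207).

```bash
cat > h.py <<'E'
import numpy as np,cv2
from workcell import sensors,viewer
def ray(d,uv):
    E=np.array(d["extrinsics"]); uv=np.atleast_2d(uv).astype(float)
    r=np.c_[(uv[:,0]-d["cx"])/d["fx"],(uv[:,1]-d["cy"])/d["fy"],np.ones(len(uv))]@E[:3,:3].T
    return E[:3,3],r
def plane(d,uv,z):
    o,r=ray(d,uv); return o+r*((z-o[2])/r[:,2])[:,None]
def proj(d,P):
    E=np.array(d["extrinsics"]); p=(np.atleast_2d(P)-E[:3,3])@E[:3,:3]
    return np.c_[d["fx"]*p[:,0]/p[:,2]+d["cx"],d["fy"]*p[:,1]/p[:,2]+d["cy"]]
def tri(a,ua,b,ub):
    o1,r1=ray(a,ua);o2,r2=ray(b,ub);r1=r1[0];r2=r2[0]
    t=np.linalg.lstsq(np.c_[r1,-r2],o2-o1,rcond=None)[0]
    p,q=o1+t[0]*r1,o2+t[1]*r2; return (p+q)/2,np.linalg.norm(p-q)
E
python3 - <<'E'
from h import *
d=viewer.get_image("top");s=viewer.get_image("side");im=d["frame"];hsv=cv2.cvtColor(im,cv2.COLOR_RGB2HSV)
def cs(m,x0,y0,x1,y1,a=30):
    k=np.zeros_like(m);k[y0:y1,x0:x1]=m[y0:y1,x0:x1]
    return [c for c in cv2.findContours(k,0,2)[0] if cv2.contourArea(c)>a]
w=cv2.inRange(hsv,(5,60,90),(25,255,255))
for c in cs(w,385,235,485,315):
    r=cv2.minAreaRect(c);B=cv2.boxPoints(r);print("wood",np.round(r[0],1),np.round(r[1],1),r[2]);P=plane(d,B,.022);print(np.round(P,4).tolist(),np.linalg.norm(P[0]-P[1]),np.linalg.norm(P[1]-P[2]),P.mean(0))
l=cv2.inRange(hsv,(100,10,150),(130,80,255))
for c in cs(l,275,190,385,280,500):
    r=cv2.minAreaRect(cv2.convexHull(c));B=cv2.boxPoints(r);P=plane(d,B,.065);print("lid",np.round(B,1).tolist(),np.round(P,4).tolist(),P.mean(0))
print([hsv[y,x].tolist() for x,y in((330,250),(313,219),(437,275),(300,266))])
a=cv2.resize(im[190:290,270:370],(500,500),interpolation=2)
b=cv2.resize(im[240:320,380:480],(400,320),interpolation=2)
c=cv2.resize(s["frame"][225:345,270:390],(600,600),interpolation=2)
canvas=np.zeros((600,800,3),np.uint8);canvas[:400,:400]=cv2.resize(a,(400,400));canvas[:400,400:]=cv2.resize(c,(400,400));canvas[400:,:250]=cv2.resize(b,(250,200))
canvas[400:,300:560]=cv2.resize(s["frame"][320:440,300:456],(260,200))
cv2.imwrite("pics/c1.png",canvas[:,:,::-1])
E
```

```text
wood [469.7 294.5] [29.5  9.7] 86.42366790771484
[[0.4615, -0.4061, 0.022], [0.4638, -0.432, 0.022], [0.3856, -0.436, 0.022], [0.3833, -0.4103, 0.022]] 0.02600764063860509 0.07833240286896884 [ 0.42357303 -0.42106824  0.022     ]
wood [436.6 275. ] [44.5 13.5] 87.70938873291016
[[0.5319, -0.3122, 0.022], [0.5344, -0.3486, 0.022], [0.4151, -0.3529, 0.022], [0.4128, -0.3169, 0.022]] 0.036515209810264765 0.11932734137519171 [ 0.47354508 -0.33266581  0.022     ]
wood [400.9 256.3] [ 8.5 29.5] 21.801406860351562
[[0.4878, -0.2115, 0.022], [0.5629, -0.2405, 0.022], [0.5548, -0.262, 0.022], [0.4799, -0.2329, 0.022]] 0.08047798016569102 0.022961839805726168 [ 0.52135713 -0.23670806  0.022     ]
lid [[280.3999938964844, 264.20001220703125], [290.3999938964844, 197.5], [374.8999938964844, 210.10000610351562], [364.8999938964844, 276.79998779296875]] [[0.4872, 0.0828, 0.065], [0.6649, 0.0632, 0.065], [0.6371, -0.1608, 0.065], [0.4602, -0.1374, 0.065]] [ 0.56232875 -0.03806506  0.065     ]
[[111, 43, 224], [90, 8, 155], [18, 109, 215], [96, 21, 172]]
```

View pics/c1.png

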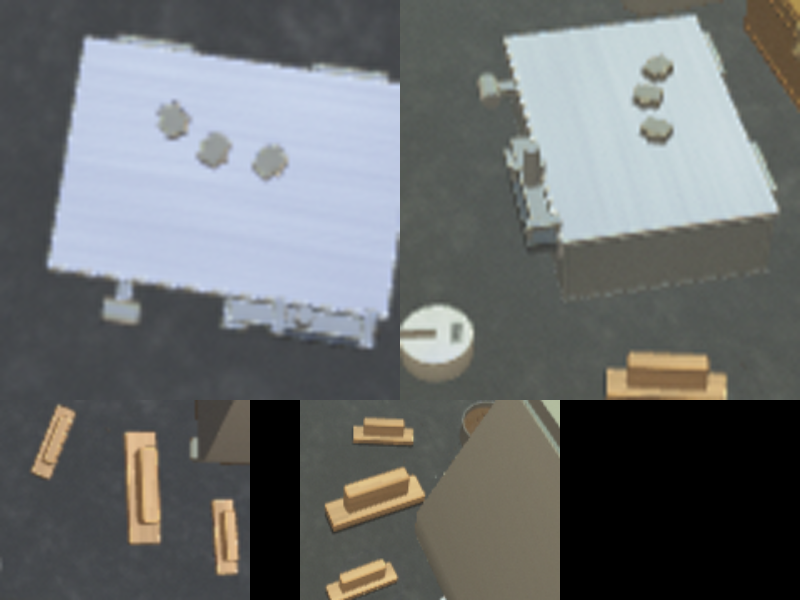

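The crops confirm it. The middle scraper is the largest, about 119 mm long against 78 mm. The knob is at about (300.5,267.7) in top and (296.7,251) in side. The bolt pin is at about (345,269) in top and (309.6,269) in side, and three chips lie on the lid.

Run:
```python
from h import *
d=viewer.get_image("top");s=viewer.get_image("side")
q=np.array([[291.2,199.5],[282,257],[366.2,269.5],[374.9,210]])
P=plane(d,q,.065);print("lid",P[:,:2].round(4).tolist(),[np.linalg.norm(P[i]-P[i-1]).round(4) for i in range(4)],P.mean(0))
m=P.mean(0); fx=(P[0]+P[3]-P[1]-P[2]);fy=(P[0]+P[1]-P[2]-P[3])
print("yaws",np.arctan2(fx[1],fx[0]),np.arctan2(-fy[0],fy[1]))
yaw=np.arctan2(-fy[0],fy[1]);c,sn=np.cos(yaw),np.sin(yaw);R=np.array([[c,-sn],[sn,c]])
B=lambda p:(np.array(p)[:2]-m[:2])@R   # lid centre frame (box x ~ centre offset)
k=tri(d,[300.5,267.7],s,[296.7,251.1]);print("knob",k,B(k[0]))
b=tri(d,[345,269.5],s,[309.6,269.1]);print("pin",b,B(b[0]))
for n,z in(("top",d),):
  g=cv2.cvtColor(z["frame"],cv2.COLOR_RGB2HSV);mk=cv2.inRange(g,(0,0,0),(180,30,200))
  k=np.zeros_like(mk);k[208:240,300:350]=mk[208:240,300:350]
  for cc in cv2.findContours(k,0,2)[0]:
    if cv2.contourArea(cc)>15:
      u=cv2.minAreaRect(cc)[0];p=plane(z,u,.071)[0];print("chip",np.round(u,1),p.round(4),B(p).round(4))
f=plane(d,[[430,253.2],[442,252.8],[444,296.8],[432.4,297.2]],.022);print("foot",f[:,:2].round(4).tolist(),f.mean(0))
r=plane(d,[[439.2,274]],.059);print("rib",r)
for n,z,o,w in(("tin",.036,[418,207],0),("weight",.02,[370,305],0)):print(n,plane(d,o,z))
print(plane(d,[[157,100],[142,314],[482,100],[458,270],[500,322]],0).round(3).tolist())
```

```text
lid [[0.6595, 0.0608], [0.5061, 0.0794], [0.4792, -0.1404], [0.6373, -0.1608]] [np.float64(0.2228), np.float64(0.1545), np.float64(0.2214), np.float64(0.1593)] [ 0.5705331 -0.0402467  0.065    ]
yaws -0.12489291353532286 -0.1108476361349969
knob (array([0.48139518, 0.03035193, 0.05939887]), np.float64(0.0029400565929729853)) [-0.09640053  0.06030484]
pin (array([ 0.47745935, -0.08453214,  0.10062786]), np.float64(0.005639269484626394)) [-0.08760364 -0.05430953]
chip [337. 230.] [ 0.5802 -0.062   0.071 ] [ 0.012  -0.0205]
chip [323.  226.9] [ 0.5874 -0.0253  0.071 ] [0.0151 0.0168]
chip [312.9 219.9] [0.6052 0.0016 0.071 ] [0.0298 0.0454]
foot [[0.5316, -0.3151], [0.5335, -0.3475], [0.4155, -0.3524], [0.4136, -0.3215]] [ 0.47356932 -0.33411155  0.022     ]
rib [[ 0.47299721 -0.33159279  0.059     ]]
tin [[ 0.65461251 -0.27987634  0.036     ]]
weight [[ 0.38875158 -0.15557153  0.02      ]]
[[0.952, 0.456, 0.0], [0.349, 0.455, 0.0], [0.978, -0.468, 0.0], [0.49, -0.396, 0.0], [0.353, -0.508, 0.0]]
```

```bash
cat >> h.py <<'E'
from scipy.spatial.transform import Rotation as Ro
def go(*T):
    """T: (x,y,z,angle of tool y in rad, tool down). prints shift/turn in present tool frame"""
    s=sensors.sense();R=Ro.from_rotvec(s["tool_rot"])
    print("now",s["eef_pos"].round(4),"yang %.3f"%np.arctan2(*R.as_matrix()[1::-1,1]),"tilt %.3f"%np.arccos(-R.as_matrix()[2,2]),"t",round(s["time"],2),"F",s["force"].round(1),"gap %.4f"%s["finger_gap"],"j",s["joint_pos"].round(2))
    for x,y,z,a in T:
        v=np.array([np.cos(a),np.sin(a),0]);zz=np.array([0,0,-1.])
        G=Ro.from_matrix(np.c_[np.cross(v,zz),v,zz])
        print((R.inv().apply(np.array([x,y,z])-s["eef_pos"])).round(4),(R.inv()*G).as_rotvec().round(3))
E
python3 - <<'E'
from h import *
d=viewer.get_image("top")
print(proj(d,[[.5,-.397,z] for z in(0,.1,.2,.3,.4)]).round(0).tolist())
a=.045-np.pi/2
go((.50,.35,.2,a),(.52,0,.2,a),(.455,-.3335,.15,a))
E
```

```text
[[458.0, 266.0], [468.0, 263.0], [480.0, 259.0], [494.0, 254.0], [511.0, 248.0]]
now [0.2698 0.6458 0.2138] yang 1.175 tilt 0.000 t 0.35 F [ 0.2 -0.9  0.1] gap 0.0916 j [ 1.14  0.38  1.73  0.    1.03 -0.03]
[-0.3264 -0.1842  0.0138] [-0.     0.     2.701]
[-0.4798 -0.4995  0.0139] [-0.     0.     2.701]
[-0.5484 -0.8322  0.064 ] [-0.     0.     2.701]
```

```bash
python3 -m creep '1 -0.32 -0.18 0.01 0 0 0.8; 1 -0.32 -0.18 0.01 0 0 1.2; 1 -0.32 -0.18 0.01 0 0 1.2; 1 -0.32 -0.18 0.01 0 0 1.2; 1 -0.32 -0.18 0.01 0 0 1.2; 1 -0.32 -0.18 0.01 0 0 1.2; 1 -0.32 -0.18 0.01 0 0 1.2; 1 -0.32 -0.18 0.01 0 0 1.2; 1 -0.48 -0.5 0.01 0 0 2.7; 1 -0.48 -0.5 0.01 0 0 2.7; 1 -0.48 -0.5 0.01 0 0 2.7; 1 -0.48 -0.5 0.01 0 0 2.7; 1 -0.48 -0.5 0.01 0 0 2.7; 1 -0.48 -0.5 0.01 0 0 2.7; 1 -0.48 -0.5 0.01 0 0 2.7; 1 -0.48 -0.5 0.01 0 0 2.7; 1 -0.48 -0.5 0.01 0 0 2.7; 1 -0.48 -0.5 0.01 0 0 2.7; 1 -0.48 -0.5 0.01 0 0 2.7; 1 -0.48 -0.5 0.01 0 0 2.7'
python3 - <<'E'
from h import *
a=.045-np.pi/2
go((.455,-.3335,.15,a))
E
```

```text
time: 2.35
eef_pos: [0.52, -0.0004, 0.204]
tool_rot: [3.141, 0.079, 0.0]
force: [-0.8, -0.5, -0.0]
finger_gap: 0.0915
grip_force: 0.0
now [ 5.20e-01 -4.00e-04  2.04e-01] yang -1.520 tilt 0.000 t 2.35 F [-0.8 -0.5 -0. ] gap 0.0915 j [-0.05  0.11  2.1  -0.    0.93  1.47]
[-0.0818  0.3293  0.054 ] [ 0.    -0.     0.006]
```

```bash
python3 -m creep '1 -0.082 0.329 0.054 0 0 0; 1 -0.082 0.329 0.054 0 0 0; 1 -0.082 0.329 0.054 0 0 0; 1 -0.082 0.329 0.054 0 0 0; 1 -0.082 0.329 0.054 0 0 0; 1 -0.082 0.329 0.054 0 0 0; 1 -0.082 0.329 0.054 0 0 0; 1 -0.082 0.329 0.054 0 0 0; 1 -0.082 0.329 0.07 0 0 0; 1 -0.082 0.329 0.09 0 0 0; 1 -0.082 0.329 0.11 0 0 0;1 -0.082 0.329 0.11 0 0 0'
python3 - <<'E'
from h import *
a=.045-np.pi/2
go((.455,-.3335,.028,a))
c=np.zeros((400,800,3),np.uint8)
for i,(n,x,y) in enumerate((("top",380,220),("side",280,320))):
    d=viewer.get_image(n);c[:,400*i:400*i+400]=cv2.resize(d["frame"][y:y+120,x:x+120],(400,400))
cv2.imwrite("pics/c2.png",c[:,:,::-1])
E
```

```text
time: 3.55
eef_pos: [0.452, -0.3305, 0.0911]
tool_rot: [-3.138, -0.077, 0.005]
force: [-0.3, 0.7, 1.4]
finger_gap: 0.0912
grip_force: 0.0
now [ 0.452  -0.3305  0.0911] yang -1.522 tilt 0.004 t 3.55 F [-0.3  0.7  1.4] gap 0.0912 j [-0.67  0.35  2.06  0.    0.74  0.85]
[0.003  0.0033 0.063 ] [-0.003  0.003  0.004]
```

View pics/c2.png

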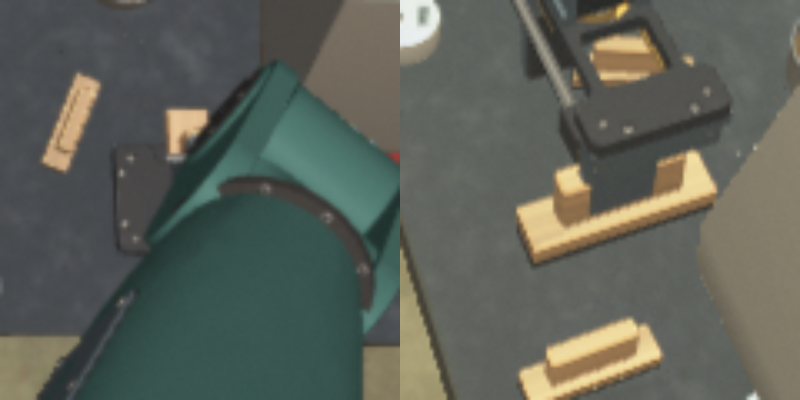

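The side crop shows the fingers straddling the large block's rib, with the near finger at about (625,180) and clear of the machine. Next I lower and close.

```bash
python3 -m creep '1 0.003 0.003 0.02 0 0 0; 1 0.003 0.003 0.04 0 0 0; 1 0.003 0.003 0.055 0 0 0; 1 0.003 0.003 0.063 0 0 0; 1 0.003 0.003 0.063 0 0 0; 0 0.003 0.003 0.063 0 0 0; 0 0.003 0.003 0.063 0 0 0; 0 0.003 0.003 0.063 0 0 0; 0 0.003 0.003 0.063 0 0 0; 0 0.003 0.003 0.063 0 0 0; 0 0.003 0.003 0.063 0 0 0; 0 0.003 0.003 0.063 0 0 0;0 0.003 0.003 0.063 0 0 0'
python3 - <<'E'
from h import *
go((.455,-.3335,.2,.045-np.pi/2))
E
```

```text
time: 4.95
eef_pos: [0.4563, -0.3358, 0.0309]
tool_rot: [-3.141, -0.072, 0.0]
force: [-0.1, -0.0, 1.2]
finger_gap: 0.0297
grip_force: 0.0
now [ 0.4563 -0.3358  0.0309] yang -1.525 tilt 0.000 t 4.95 F [-0.1 -0.   1.2] gap 0.0297 j [-0.68  0.46  2.05 -0.    0.63  0.85]
[-0.0012 -0.0023 -0.1691] [-0.     0.     0.001]
```

```bash
python3 -m creep '0 0 0 0.001 0 0 0; 0 0 0 0.001 0 0 0; 0 0 0 0.001 0 0 0; 0 0 0 0.001 0 0 0; 0 0 0 0.001 0 0 0'
python3 - <<'E'
from h import *
go((.455,-.3335,.2,.045-np.pi/2))
E
```

```text
time: 5.45
eef_pos: [0.4562, -0.3358, 0.0299]
tool_rot: [-3.141, -0.072, 0.0]
force: [-0.4, -0.4, -2.1]
finger_gap: 0.0178
grip_force: 30.0
now [ 0.4562 -0.3358  0.0299] yang -1.525 tilt 0.000 t 5.45 F [-0.4 -0.4 -2.1] gap 0.0178 j [-0.68  0.46  2.05 -0.    0.63  0.85]
[-0.0012 -0.0023 -0.1701] [-0.     0.     0.001]
```

```bash
cat >> h.py <<'E'
BO=np.array([.570,-.040]);BY=-.117
def bw(x,y,z,a=BY-np.pi/2):
    c,s=np.cos(BY),np.sin(BY);return (BO[0]+c*x-s*y,BO[1]+s*x+c*y,z,a)
E
python3 -m creep '0 0 0 -0.02 0 0 0; 0 0 0 -0.06 0 0 0; 0 0 0 -0.1 0 0 0; 0 0 0 -0.14 0 0 0;0 0 0 -0.14 0 0 0;0 0 0 -0.14 0 0 0'
python3 - <<'E'
from h import *
go(bw(-.002,-.066,.17),bw(-.002,-.066,.097),bw(-.002,.116,.097))
E
```

```text
time: 6.05
eef_pos: [0.4565, -0.3359, 0.1705]
tool_rot: [3.14, 0.072, 0.002]
force: [-0.3, 0.2, -1.5]
finger_gap: 0.0177
grip_force: 30.0
now [ 0.4565 -0.3359  0.1705] yang -1.525 tilt 0.002 t 6.05 F [-0.3  0.2 -1.5] gap 0.0177 j [-0.68  0.23  2.03 -0.    0.88  0.85]
[ 0.1143 -0.2256  0.0004] [ 0.001 -0.001  0.163]
[ 0.1142 -0.2257  0.0734] [ 0.001 -0.001  0.163]
[ 0.1437 -0.4053  0.0732] [ 0.001 -0.001  0.163]
```

```bash
python3 -m creep '0 0.114 -0.226 0 0 0 0.163; 0 0.114 -0.226 0 0 0 0.163; 0 0.114 -0.226 0 0 0 0.163; 0 0.114 -0.226 0 0 0 0.163; 0 0.114 -0.226 0 0 0 0.163; 0 0.114 -0.226 0 0 0 0.163; 0 0.114 -0.226 0 0 0 0.163; 0 0.114 -0.226 0.03 0 0 0.163; 0 0.114 -0.226 0.05 0 0 0.163; 0 0.114 -0.226 0.06 0 0 0.163; 0 0.114 -0.226 0.06 0 0 0.163'
python3 - <<'E'
from h import *
go(bw(-.002,-.066,.097),bw(-.002,.116,.097))
c=np.zeros((400,800,3),np.uint8)
for i,(n,x,y) in enumerate((("top",270,180),("side",270,220))):
    d=viewer.get_image(n);c[:,400*i:400*i+400]=cv2.resize(d["frame"][y:y+120,x:x+120],(400,400))
cv2.imwrite("pics/c3.png",c[:,:,::-1])
E
```

```text
time: 7.15
eef_pos: [0.5584, -0.1056, 0.1083]
tool_rot: [-3.136, 0.186, 0.005]
force: [-0.7, 0.1, -1.2]
finger_gap: 0.018
grip_force: 30.0
now [ 0.5584 -0.1056  0.1083] yang -1.689 tilt 0.003 t 7.15 F [-0.7  0.1 -1.2] gap 0.0180 j [-0.23  0.33  2.04 -0.    0.77  1.46]
[ 0.0019 -0.0005  0.0113] [-0.     0.003 -0.001]
[ 0.0017 -0.1825  0.0113] [-0.     0.003 -0.001]
```

View pics/c3.png

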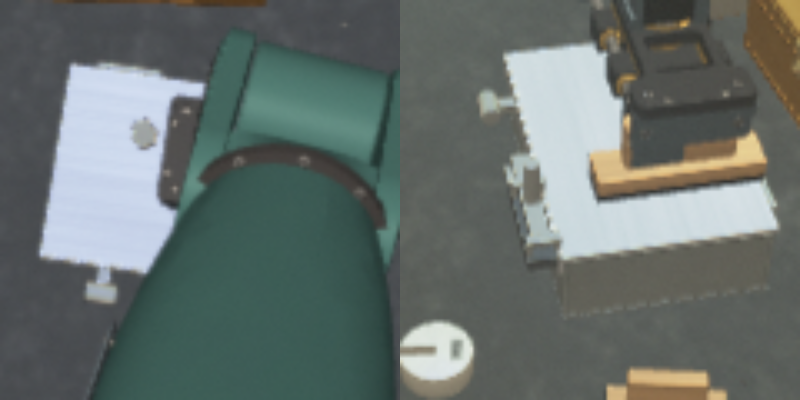

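The block hovers above the lid behind the chips, aligned with it in the side view at about (680,160). Next I lower and feel for the lid.

```bash
python3 -m creep '0 0.001 0 0.006 0 0 0; 0 0.001 0 0.011 0 0 0; 0 0.001 0 0.011 0 0 0;0 0.001 0 0.011 0 0 0'
```

```text
time: 7.65
eef_pos: [0.5608, -0.1049, 0.099]
tool_rot: [3.136, -0.184, -0.0]
force: [-0.7, 0.7, -0.7]
finger_gap: 0.0181
grip_force: 30.0
```

```bash
python3 -m creep '0 0 0 0.002 0 0 0; 0 0 -0.01 0.002 0 0 0; 0 0 -0.02 0.002 0 0 0; 0 0 -0.03 0.002 0 0 0; 0 0 -0.04 0.002 0 0 0; 0 0 -0.05 0.002 0 0 0; 0 0 -0.06 0.002 0 0 0; 0 0 -0.07 0.002 0 0 0; 0 0 -0.08 0.002 0 0 0; 0 0 -0.09 0.002 0 0 0; 0 0 -0.1 0.002 0 0 0; 0 0 -0.11 0.002 0 0 0; 0 0 -0.12 0.002 0 0 0; 0 0 -0.13 0.002 0 0 0; 0 0 -0.14 0.002 0 0 0; 0 0 -0.15 0.002 0 0 0; 0 0 -0.16 0.002 0 0 0; 0 0 -0.17 0.002 0 0 0; 0 0 -0.18 0.002 0 0 0; 0 0 -0.185 0.002 0 0 0'
python3 - <<'E'
from h import *
go(bw(-.002,.122,.097))
c=np.zeros((400,800,3),np.uint8)
for i,(n,x,y) in enumerate((("top",240,180),("side",270,190))):
    d=viewer.get_image(n);c[:,400*i:400*i+400]=cv2.resize(d["frame"][y:y+130,x:x+130],(400,400))
cv2.imwrite("pics/c4.png",c[:,:,::-1])
E
```

```text
time: 9.65
eef_pos: [0.5826, 0.0798, 0.0969]
tool_rot: [-3.136, 0.183, -0.0]
force: [1.2, -0.7, -1.8]
finger_gap: 0.0178
grip_force: 30.0
now [0.5826 0.0798 0.0969] yang -1.688 tilt 0.000 t 9.65 F [ 1.2 -0.7 -1.8] gap 0.0178 j [0.1  0.37 2.01 0.   0.76 1.78]
[-0.0005 -0.0015 -0.0001] [-0. -0.  0.]
```

View pics/c4.png

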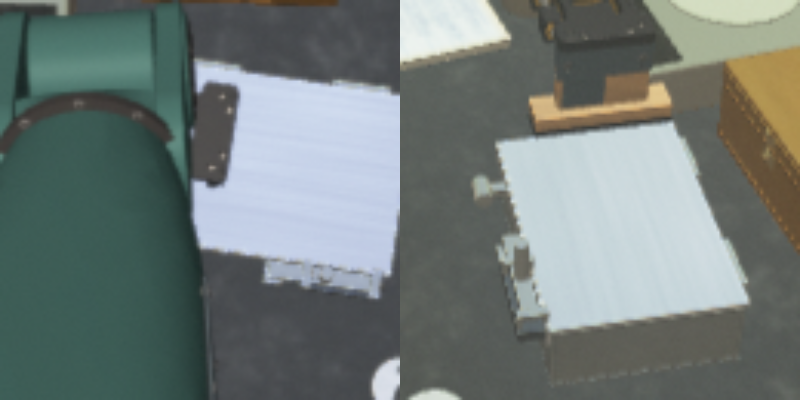

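The lid is bare in both views, with the chips over its left edge. Now I lift the block and carry it back to its original spot.

```bash
python3 -m creep '0 0 0 -0.04 0 0 0;0 0 0 -0.075 0 0 0;0 0 0 -0.075 0 0 0'
python3 - <<'E'
from h import *
go((.456,-.336,.17,-1.525),(.456,-.336,.031,-1.525))
c=cv2.resize(viewer.get_image("side")["frame"][150:330,230:430],(800,600),interpolation=2)
E
```

```text
time: 10.05
eef_pos: [0.585, 0.0788, 0.1764]
tool_rot: [-3.135, 0.184, -0.01]
force: [1.3, -0.2, -1.7]
finger_gap: 0.0181
grip_force: 30.0
now [0.585  0.0788 0.1764] yang -1.688 tilt 0.007 t 10.05 F [ 1.3 -0.2 -1.7] gap 0.0181 j [ 0.09  0.26  1.98 -0.    0.9   1.78]
[-0.0796  0.4271  0.0053] [-0.001 -0.007 -0.163]
[-0.0805  0.4273  0.1443] [-0.001 -0.007 -0.163]
```

```bash
python3 -m creep '0 -0.08 0.427 0.005 0 0 -0.163;0 -0.08 0.427 0.005 0 0 -0.163;0 -0.08 0.427 0.005 0 0 -0.163;0 -0.08 0.427 0.005 0 0 -0.163;0 -0.08 0.427 0.005 0 0 -0.163;0 -0.08 0.427 0.005 0 0 -0.163;0 -0.08 0.427 0.005 0 0 -0.163;0 -0.08 0.427 0.005 0 0 -0.163;0 -0.08 0.427 0.005 0 0 -0.163;0 -0.08 0.427 0.005 0 0 -0.163;0 -0.08 0.427 0.005 0 0 -0.163; 0 -0.08 0.427 0.05 0 0 -0.163; 0 -0.08 0.427 0.09 0 0 -0.163; 0 -0.08 0.427 0.12 0 0 -0.163; 0 -0.08 0.427 0.13 0 0 -0.163; 0 -0.08 0.427 0.13 0 0 -0.163'
python3 - <<'E'
from h import *
go((.456,-.336,.031,-1.525))
E
```

```text
time: 11.7
eef_pos: [0.4526, -0.3345, 0.0407]
tool_rot: [-3.139, -0.073, 0.004]
force: [1.0, -0.6, -0.9]
finger_gap: 0.0177
grip_force: 30.0
now [ 0.4526 -0.3345  0.0407] yang -1.524 tilt 0.003 t 11.7 F [ 1.  -0.6 -0.9] gap 0.0177 j [-0.68  0.44  2.06  0.    0.65  0.85]
[0.0034 0.0017 0.0097] [-0.002  0.002  0.001]
```

```bash
python3 -m creep '0 0.002 0.001 0.005 0 0 0; 0 0.002 0.001 0.008 0 0 0; 0 0.002 0.001 0.009 0 0 0; 0 0.002 0.001 0.009 0 0 0'; python3 -m creep '1 0 0 0 0 0 0;1 0 0 0 0 0 0;1 0 0 0 0 0 0;1 0 0 0 0 0 0;1 0 0 0 0 0 0;1 0 0 0 0 0 0;1 0 0 0 0 0 0;1 0 0 -0.02 0 0 0; 1 0 0 -0.06 0 0 0; 1 0 0 -0.1 0 0 0; 1 0 0 -0.14 0 0 0;1 0 0 -0.17 0 0 0;1 0 0 -0.17 0 0 0'
python3 - <<'E'
from h import *
c=np.pi/2
go(bw(-.099,.060,.19))
E
```

```text
time: 12.1
eef_pos: [0.4554, -0.337, 0.0335]
tool_rot: [3.14, 0.072, 0.001]
force: [-0.2, 0.1, -1.8]
finger_gap: 0.018
grip_force: 30.0
time: 13.4
eef_pos: [0.4568, -0.3382, 0.2073]
tool_rot: [3.137, 0.072, 0.008]
force: [1.3, 0.6, -0.9]
finger_gap: 0.0916
grip_force: 0.0
now [ 0.4568 -0.3382  0.2073] yang -1.525 tilt 0.007 t 13.4 F [ 1.3  0.6 -0.9] gap 0.0916 j [-0.68  0.18  2.01  0.    0.95  0.85]
[ 0.0387 -0.368   0.0159] [ 0.004 -0.005  0.163]
```

```bash
python3 -m creep '0.5 0.034 -0.368 0.016 0 0 0.163;0.5 0.034 -0.368 0.016 0 0 0.163;0.5 0.034 -0.368 0.016 0 0 0.163;0.5 0.034 -0.368 0.016 0 0 0.163;0.5 0.034 -0.368 0.016 0 0 0.163;0.5 0.034 -0.368 0.016 0 0 0.163;0.5 0.034 -0.368 0.016 0 0 0.163;0.5 0.034 -0.368 0.016 0 0 0.163;0.5 0.034 -0.368 0.016 0 0 0.163;0.5 0.034 -0.368 0.016 0 0 0.163;0.5 0.034 -0.368 0.05 0 0 0.163;0.5 0.034 -0.368 0.09 0 0 0.163;0.5 0.034 -0.368 0.11 0 0 0.163;0.5 0.034 -0.368 0.11 0 0 0.163;0.5 0.034 -0.368 0.11 0 0 0.163'
python3 - <<'E'
from h import *
go(bw(-.103,.060,.039))
c=np.zeros((600,800,3),np.uint8)
for i,(n,x,y,w) in enumerate((("side",270,200,120),("top",390,230,100))):
    d=viewer.get_image(n);c[:400,400*i:400*i+400]=cv2.resize(d["frame"][y:y+w,x:x+w],(400,400))
c=c[:400];cv2.imwrite("pics/c5.png",c[:,:,::-1])
E
```

```text
time: 14.9
eef_pos: [0.4723, 0.0315, 0.0932]
tool_rot: [3.136, -0.186, -0.001]
force: [-0.0, 0.2, 0.2]
finger_gap: 0.0454
grip_force: 0.0
now [0.4723 0.0315 0.0932] yang -1.689 tilt 0.001 t 14.9 F [-0.   0.2  0.2] gap 0.0454 j [ 0.02  0.22  2.23 -0.    0.69  1.71]
[ 0.0024 -0.0004  0.0542] [ 0.     0.001 -0.001]
```

View pics/c5.png

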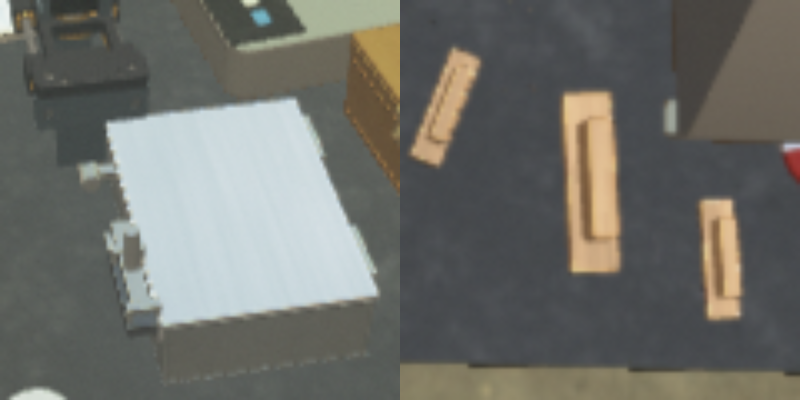

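The block stands upright at its old place, at about (592,180) in the crop. The fingers are above the knob, which is at (92,173) in the crop. Next I lower and pinch.

```bash
python3 -m creep '0.5 0.001 0 0.02 0 0 0; 0.5 0.001 0 0.04 0 0 0; 0.5 0.001 0 0.055 0 0 0; 0.5 0.001 0 0.055 0 0 0; 0.5 0.001 0 0.055 0 0 0'; python3 -m creep '0 0 0 0 0 0 0;0 0 0 0 0 0 0;0 0 0 0 0 0 0;0 0 0 0 0 0 0;0 0 0 0 0 0 0;0 0 0 0 0 0 0;0 0 0 0 0 0 0'
```

```text
time: 15.5
eef_pos: [0.4739, 0.0321, 0.039]
tool_rot: [-3.136, 0.184, -0.002]
force: [-0.1, -0.6, -0.0]
finger_gap: 0.0456
grip_force: 0.0
time: 16.2
eef_pos: [0.4736, 0.0321, 0.0384]
tool_rot: [3.136, -0.184, 0.001]
force: [-2.2, -3.6, 9.1]
finger_gap: 0.0235
grip_force: 30.0
```

```bash
python3 -m creep '0 0 0 -0.002 0 0 0;0 0 0 -0.004 0 0 0;0 0 0 -0.004 0 0 0'; python3 -m creep '0 0 0 -0.002 0 0 0;0 0 0 -0.004 0 0 0;0 0 0 -0.004 0 0 0;0 0 0 -0.004 0 0 0'
```

```text
time: 16.5
eef_pos: [0.4735, 0.0321, 0.0423]
tool_rot: [3.136, -0.184, 0.001]
force: [3.5, -5.5, -3.8]
finger_gap: 0.0236
grip_force: 30.0
time: 16.9
eef_pos: [0.4735, 0.0321, 0.0457]
tool_rot: [3.136, -0.184, 0.001]
force: [7.8, -4.9, -15.7]
finger_gap: 0.0236
grip_force: 30.0
```

```bash
python3 -m creep '0 0 0 -0.002 0 0 0;0 0 0 -0.003 0 0 0;0 0 0 -0.003 0 0 0;0 0 0 -0.003 0 0 0'
```

```text
time: 17.3
eef_pos: [0.473, 0.0321, 0.0479]
tool_rot: [3.136, -0.184, 0.0]
force: [12.6, -3.9, -35.8]
finger_gap: 0.0236
grip_force: 30.0
```

Caught: the knob stopped hard at 36 N after a few mm. I let it back down, release, and go to the bolt pin.

```bash
python3 -m creep '0 0 0 0.004 0 0 0;0 0 0 0.007 0 0 0;0 0 0 0.0095 0 0 0;0 0 0 0.0095 0 0 0'; python3 -m creep '0.5 0 0 0 0 0 0;0.5 0 0 0 0 0 0;0.5 0 0 0 0 0 0;0.5 0 0 0 0 0 0;0.5 0 0 -0.02 0 0 0;0.5 0 0 -0.06 0 0 0;0.5 0 0 -0.1 0 0 0;0.5 0 0 -0.1 0 0 0;0.5 0 0 -0.1 0 0 0'
python3 - <<'E'
from h import *
go(bw(-.088,-.054,.140),bw(-.088,-.054,.083))
d=viewer.get_image("side");im=d["frame"]
cv2.imwrite("pics/c6.png",cv2.resize(im[150:300,230:430],(800,600),interpolation=2)[:,:,::-1])
E
```

```text
time: 17.7
eef_pos: [0.4732, 0.0322, 0.0396]
tool_rot: [3.136, -0.184, -0.001]
force: [-0.8, -5.0, 2.4]
finger_gap: 0.0238
grip_force: 30.0
time: 18.6
eef_pos: [0.4736, 0.0323, 0.1401]
tool_rot: [-3.136, 0.184, -0.003]
force: [-0.1, -0.0, -0.3]
finger_gap: 0.0458
grip_force: 0.0
now [0.4736 0.0323 0.1401] yang -1.688 tilt 0.002 t 18.6 F [-0.1 -0.  -0.3] gap 0.0458 j [0.02 0.14 2.22 0.   0.79 1.71]
[1.620e-02 1.145e-01 1.000e-04] [-0.    -0.002 -0.   ]
[0.0161 0.1146 0.0571] [-0.    -0.002 -0.   ]
```

View pics/c6.png

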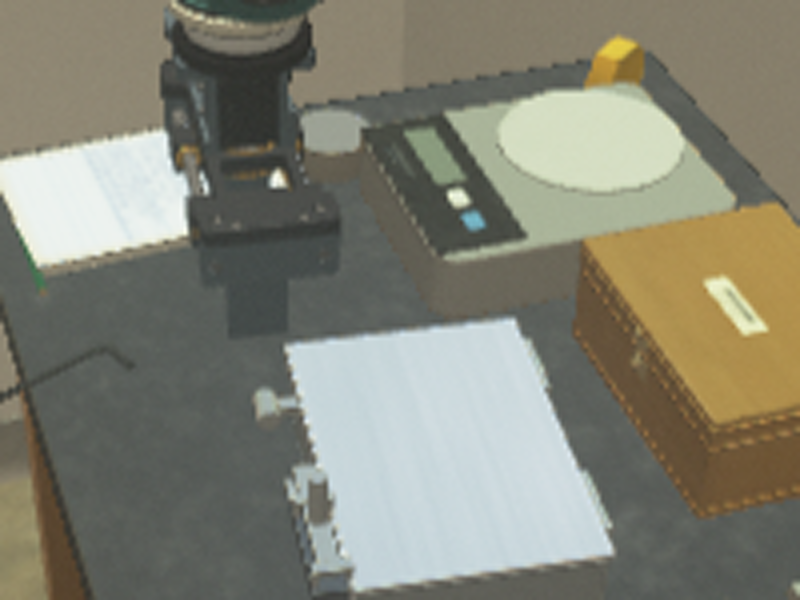

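The lid is shut and bare. The knob is at about (296.7,251) and the pin top at (309.5,268), still at home. Now I pinch the pin.

```bash
python3 -m creep '0.5 0.016 0.04 0 0 0 0;0.5 0.016 0.08 0 0 0 0;0.5 0.016 0.1145 0 0 0 0;0.5 0.016 0.1145 0 0 0 0;0.5 0.016 0.1145 0 0 0 0;0.5 0.016 0.1145 0.025 0 0 0;0.5 0.016 0.1145 0.045 0 0 0;0.5 0.016 0.1145 0.055 0 0 0;0.5 0.016 0.1145 0.055 0 0 0;0.5 0.016 0.1145 0.055 0 0 0'; python3 -m creep '0 0 0 0 0 0 0;0 0 0 0 0 0 0;0 0 0 0 0 0 0;0 0 0 0 0 0 0;0 0 0 0 0 0 0;0 0 0 0 0 0 0;0 0 0 0 0 0 0;0 0 0 0 0 0 0'
python3 - <<'E'
from h import *
go(bw(-.088,-.054,.083),bw(-.088,-.083,.083))
E
```

```text
time: 19.65
eef_pos: [0.4759, -0.0829, 0.0846]
tool_rot: [-3.136, 0.183, 0.001]
force: [0.0, -0.0, -0.3]
finger_gap: 0.0455
grip_force: 0.0
time: 20.45
eef_pos: [0.476, -0.0835, 0.0847]
tool_rot: [3.136, -0.184, 0.001]
force: [-1.9, -1.1, 6.1]
finger_gap: 0.0113
grip_force: 30.0
now [ 0.476  -0.0835  0.0847] yang -1.688 tilt 0.000 t 20.45 F [-1.9 -1.1  6.1] gap 0.0113 j [-0.22  0.25  2.21 -0.    0.67  1.47]
[ 0.0003 -0.0002  0.0017] [ 0. -0. -0.]
[0.0003 0.0288 0.0017] [ 0. -0. -0.]
```

```bash
python3 -m creep '0 0 0.005 0 0 0 0;0 0 0.01 0 0 0 0;0 0 0.015 0 0 0 0;0 0 0.02 0 0 0 0;0 0 0.025 0 0 0 0;0 0 0.029 0 0 0 0;0 0 0.029 0 0 0 0;0 0 0.029 0 0 0 0'; python3 -m creep '0.4 0 0 0 0 0 0;0.4 0 0 0 0 0 0;0.4 0 0 0 0 0 0;0.4 0 0 0 0 0 0;0.4 0 0 0 0 0 0;0.5 0 0 -0.02 0 0 0;0.5 0 0 -0.055 0 0 0;0.5 0 0 -0.055 0 0 0;0.5 0 0 -0.055 0 0 0'
python3 - <<'E'
from h import *
go(bw(-.103,.060,.14),bw(-.103,.060,.039))
E
```

```text
time: 21.25
eef_pos: [0.4724, -0.1124, 0.0847]
tool_rot: [3.136, -0.184, 0.0]
force: [-1.8, -1.8, 7.7]
finger_gap: 0.0113
grip_force: 30.0
time: 22.15
eef_pos: [0.4727, -0.1122, 0.1399]
tool_rot: [3.136, -0.184, 0.002]
force: [0.3, 0.4, -0.8]
finger_gap: 0.0456
grip_force: 0.0
now [ 0.4727 -0.1122  0.1399] yang -1.688 tilt 0.002 t 22.15 F [ 0.3  0.4 -0.8] gap 0.0456 j [-0.28  0.15  2.2   0.    0.79  1.41]
[-1.480e-02 -1.431e-01 -1.000e-04] [ 0.    -0.002 -0.   ]
[-0.015  -0.1431  0.1009] [ 0.    -0.002 -0.   ]
```

The pin went back 29 mm while gripped. Now back to the knob.

```bash
python3 -m creep '0.5 -0.015 -0.04 0 0 0 0;0.5 -0.015 -0.08 0 0 0 0;0.5 -0.015 -0.12 0 0 0 0;0.5 -0.015 -0.143 0 0 0 0;0.5 -0.015 -0.143 0 0 0 0;0.5 -0.015 -0.143 0 0 0 0;0.5 -0.015 -0.143 0.03 0 0 0;0.5 -0.015 -0.143 0.06 0 0 0;0.5 -0.015 -0.143 0.085 0 0 0;0.5 -0.015 -0.143 0.1 0 0 0;0.5 -0.015 -0.143 0.1 0 0 0;0.5 -0.015 -0.143 0.1 0 0 0'; python3 -m creep '0 0 0 0 0 0 0;0 0 0 0 0 0 0;0 0 0 0 0 0 0;0 0 0 0 0 0 0;0 0 0 0 0 0 0;0 0 0 0 0 0 0;0 0 0 0 0 0 0'; python3 -m creep '0 0 0 -0.003 0 0 0;0 0 0 -0.006 0 0 0;0 0 0 -0.009 0 0 0;0 0 0 -0.012 0 0 0;0 0 0 -0.012 0 0 0'
```

```text
time: 23.35
eef_pos: [0.4739, 0.0309, 0.0394]
tool_rot: [3.136, -0.185, -0.001]
force: [-0.3, 0.9, 0.2]
finger_gap: 0.0457
grip_force: 0.0
time: 24.05
eef_pos: [0.4746, 0.0318, 0.04]
tool_rot: [-3.136, 0.184, -0.001]
force: [-0.8, 3.9, 7.9]
finger_gap: 0.0234
grip_force: 30.0
time: 24.55
eef_pos: [0.4747, 0.0318, 0.052]
tool_rot: [-3.136, 0.184, -0.002]
force: [3.5, 5.2, -2.6]
finger_gap: 0.0238
grip_force: 30.0
```

The lid opens freely. I follow the arc up to 25 degrees first.

```bash
python3 -m creep '0 0.0005 0 -0.006 0 0 0;0 0.001 0 -0.012 0 0 0;0 0.002 0 -0.019 0 0 0;0 0.003 0 -0.027 0 0 0;0 0.005 0 -0.034 0 0 0;0 0.007 0 -0.042 0 0 0;0 0.009 0 -0.049 0 0 0;0 0.012 0 -0.056 0 0 0;0 0.015 0 -0.064 0 0 0;0 0.015 0 -0.064 0 0 0'
```

```text
time: 25.55
eef_pos: [0.4892, 0.03, 0.1162]
tool_rot: [-3.136, 0.184, -0.0]
force: [0.4, 4.7, -3.2]
finger_gap: 0.0235
grip_force: 30.0
```

```bash
python3 -m creep '0 0.003 0 -0.007 0 0 0;0 0.007 0 -0.014 0 0 0;0 0.011 0 -0.021 0 0 0;0 0.015 0 -0.027 0 0 0;0 0.019 0 -0.034 0 0 0;0 0.024 0 -0.04 0 0 0;0 0.029 0 -0.046 0 0 0;0 0.034 0 -0.0515 0 0 0;0 0.034 0 -0.0515 0 0 0;0 0.034 0 -0.0515 0 0 0;0 0.034 0 -0.0515 0 0 0'
python3 - <<'E'
from h import *
go()
c=np.zeros((400,800,3),np.uint8)
for i,(n,x,y) in enumerate((("side",225,170),("top",230,170))):
    d=viewer.get_image(n);c[:,400*i:400*i+400]=cv2.resize(d["frame"][y:y+160,x:x+160],(400,400))
cv2.imwrite("pics/c7.png",c[:,:,::-1])
E
```

```text
time: 26.65
eef_pos: [0.5226, 0.0259, 0.1669]
tool_rot: [3.136, -0.184, -0.001]
force: [-3.7, 3.3, 1.3]
finger_gap: 0.0237
grip_force: 30.0
now [0.5226 0.0259 0.1669] yang -1.688 tilt 0.000 t 26.65 F [-3.7  3.3  1.3] gap 0.0237 j [0.   0.17 2.11 0.   0.86 1.69]
```

View pics/c7.png

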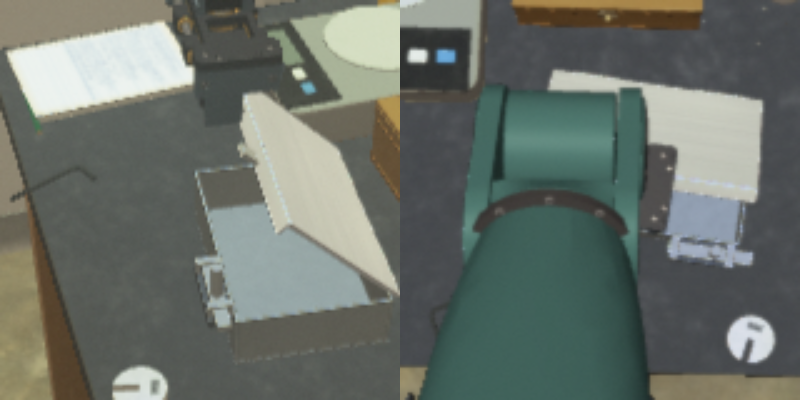

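The lid stands about half open, with its front edge at about (265,160) in the side crop. The knob is held at 30 N and the bolt is drawn back.

```bash
python3 -c "
from workcell import order
print(order.job_done())"
```

```text
the job is handed in; nothing more can be done
None
```

I handed the job in at about 27 s: the chips were pushed off the lid's left edge (not seen on the worktop, since the box and arm hid that side), the scraper block is back in its place, the tug showed the bolt had caught the lid so I drew it back, and the lid is held about 45° open by its knob.

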